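Clamp a moulding offcut with the edge thumbwheel

ROBOT

A 7-joint arm with a two-finger parallel gripper is mounted at the origin on the work surface. World frame = base frame: x ahead of the robot, y to its left, z up, the work surface at z = 0. Lengths are in mm, angles in rad, forces in N, time in s.
With the tool pointing down it reaches from about 400 to 875 mm from the base axis. Payload 4.4 kg.
Tool frame: the origin (TCP) lies at the very end of the fingers, on their centre line; the grasp point (between the pads) lies 19 mm behind it; z points along the fingers, y is the line along which they close (so a half turn about z gives the same grasp; the last joint's range is limited). The gripper opens to 85 mm and grips with 20 to 120 N. Pads are 22 mm wide; open, the fingers measure 114 mm over their backs; the gripper's body (76 mm by 85 mm) begins 54 mm behind the grasp point. The pads swing forward as they close: fully open they stand 13 mm farther back than shut.
Start: joints at [-1.389, 0.628, 0.038, 1.517, -0.027, 0.996, -0.02], TCP at [159.401, 630.166, 231.313] pointing down, gripper open.
Joint ranges: [-3.06, 3.06], [-0.37, 2.12], [-1.25, 1.32], [0.18, 2.47], [-1.1, 4.24], [0.23, 1.98], [-2.94, 2.94]. Speed limits (rad/s): [2.57, 2.57, 3.14, 3.14, 3.14, 3.14, 3.14].

INTERFACE

Orientations are given as [roll, pitch, yaw] about the fixed x, y, z axes, in that order (R = Rz(yaw) Ry(pitch) Rx(roll)).
In Python, from cell import monitor, viewer, workorder gives the robot as it stands.
- The arm moves only by the tool arm_command, never from a script. Its argument "series" is one flat list of numbers, 5 for each row, row after row: the opening in per cent of the stroke, from 0 (shut) to 100 (fully open), then the shift along the tool's x, y, z in cm, then the turn about the tool's z in degrees. In form: [claw, x, y, z, roll, claw, x, y, z, roll, ...]. A call has exactly 5 rows; each row is the pose to reach, as a shift and turn from the pose commanded when the call began, along the tool's axes at that moment; what a row does not reach only later rows make up. A row lasts 1/12 s, in which the tool goes at most 41.7 mm and 7.16 degrees, less where a joint would pass 70% of its speed; a pose out of reach is approached as far as the arm can. A call with a gripper value outside its range is refused whole. The fingers move at their own pace and stop on an object; the grip force is fixed at half the most. Time passes only in rows, so rows that repeat a pose let the fingers close, or fill a call up. It gives the time, the measured TCP pose, the force, the opening and the grip force at its end, in the units of the state.
- monitor.read_state(): the state, without advancing time (a new reading comes with each control period).
- viewer.get_image(name): name is "scene" or "top" or "wrist"; returns (picture, depth): 420x560x3 uint8, red, green, blue; 420x560 float32, mm along the optical axis (not along the pixel's ray), 0 where there is no reading.
- viewer.camera_model(name): a dict with "mtx" (3x3 intrinsics, pixels), "R" (3x3) and "t" (3): a world point X has camera coordinates R X + t. Camera axes: x right, y down, z forward; pixel columns grow to the right and rows downward; lengths in mm; the calibration is good to about 2 mm. A picture is of the moment at which its call begins: read the wrist's pose just before it. camera_model takes no time and is no camera call; for the wrist camera it gives the pose at the moment of the call.
- workorder.finish_job(): hands the job in; it is judged then, once.
The state is a dict: "clock": time; "qpos": joint angles; "qd": joint speeds; "tau": joint torques, N m; "eef_pos": TCP position; "tool_rot": TCP orientation; "force": force on the tool from outside, world axes, zero at the start; "torque": the same for the moment, N m; "width": finger opening in mm; "gripper_force": force on a finger pad.
Only numpy, scipy, OpenCV 4.12 (cv2) and the standard library are available. Lean on these libraries where they do the work, as an engineer would, in place of code of your own. Each camera call takes 0.05 s, during which the arm holds its last target. There are 200 camera calls.

TASK

Stand the tall stepped moulding offcut, right way up, on the bed of the small bench clamp between its jaws, lengthwise along the jaw faces and centred on them, and let go. Then close the clamp by rolling its edge thumbwheel with a fingertip (do not push the moving jaw itself) until the jaw holds the offcut snugly against the fixed jaw, pressing gently so that neither the wheel is overloaded nor the offcut crushed. Leave everything else on the bench where it is.

Things in the scene. Friction and masses are not known exactly. Their poses are not given: they have to be found in the camera images.
- clamp: Small grey rack-and-pinion bench clamp, screwed down. Origin: centre line of its underside, on the bench; +x runs from fixed jaw to wheel housing, z up. Base plate x -100 to 140, 80 wide, 8 thick; fixed steel jaw x -85 to -65, 40 wide, top at z 35; wheel housing x 62 to 118, 44 wide, top at z 38. Pressing it anywhere (wheel and jaw included) with over 20 N is a fault.
- fixed_jaw: The clamp's fixed steel jaw, 20 x 40 x 27 tall. Origin: middle of the lower edge of its holding face (clamp x = -65, z = 8), which looks to the clamp's +x; axes as the clamp's. The offcut ends up held against this face.
- jaw (a joint): Travel of the moving steel jaw (20 x 40 x 21 tall, over the bed, top at clamp z 29 to 37), in m: 0 = open, holding face at clamp x = -21, gap 44 mm; it grows as the jaw slides to the clamp's -x, so gap = 44 mm - value; starts 0 to 6 mm, at most 30. Close it by the wheel alone: pushing the jaw with the fingers with over 6 N is a fault.
- wheel_slot (a point): Centre of the slot in the wheel housing's top (clamp x 90, z 38). Out of it stands the ribbed rim of a dark thumbwheel, 32 diameter, 12 wide, axle along the clamp's y, between cheeks. Its axle height differs each time and is not measured: the rim's top is 5 to 13 mm above this point; find it by touch. The axle does not yield: approach slowly.
- wheel (a joint): Turn of the thumbwheel (rad, 0 = clamp fully open, starts 0 to 1.2). Rolling its top toward the jaws (clamp -x) raises it and closes the jaw, 5 mm per rad; several strokes, lifting between them. Rim drag: 1.9 N turning free, plus 0.31 N per newton of clamping. A tip pressing with 7 to 10 N rolls it; harder can overclamp. It stays where left, holding up to 6 N of clamping.
- bed (a point): Point on the bed (top of the base plate, clamp z = 8) midway across the jaws, 13 mm from the fixed jaw's face (clamp x = -52): where the underside centre of the clamped offcut ends up. Axes as the clamp's.
- offcut: Tall stepped offcut of dark painted moulding, bare wooden ends: 50 long (x), 26 wide (y), 40 tall (z); along one upper edge (+y side) a step 8 wide, 12 deep, so its top is 18 wide. Loose, about 50 g, upright on the bench. Origin: centre of its underside. In the clamp its x lies along the clamp's y, either way round. Over 25 N of clamping crushes it; a snug hold is 3 N or more.
- flat_piece: Bystander: low flat piece of the same dark moulding, 80 x 34 x 16. Origin: centre of its underside.
- corner_piece: Bystander: L-shaped low corner of the same dark moulding, 70 x 70 x 18, arms 24 wide. Origin: underside, middle of its bounding square.
- glue_jar: Bystander: jar, 64 in diameter, 85 tall. Origin: underside centre.
- brush_cup: Bystander: white cup, 72 in diameter, 90 tall. Origin: underside centre.
- hammer: Bystander: hammer lying on the bench.
- cork_block: Bystander: cork sanding block, 90 x 50 x 30. Origin: underside centre.
- tin: Bystander: tin, 60 in diameter, 60 tall. Origin: underside centre.
Not all that is in view belongs to the job. What is shaped like the offcut but red, turquoise or white is not meant.

How it is judged (in metres and radians):
On the way, in this order (a step that is already met when the one before it is completed fails the run):
1. the offcut stands on the bed between the jaws, lengthwise along them, and is let go (x of offcut in the frame of clamp between -0.054 and -0.025 m and y of offcut in the frame of clamp between -0.012 and 0.012 m and z of offcut in the frame of clamp between 0.004 and 0.012 m and angle between offcut's own z axis and vertical below 0.12 rad and angle between the x axis of offcut and the y axis of clamp, either way round below 0.35 rad and contact force between the fingers and offcut below 0.1 N), for 0.2 s.
2. the offcut is squeezed against the fixed jaw (contact force between fixed_jaw and offcut above 3 N), for 0.2 s.
At the end, for the whole second after the job is handed in: The offcut stands upright (within 0.12 rad) on the clamp's bed, centred on the jaws within 12 mm, lengthwise along them within 0.1 rad, against the fixed jaw (within 4 mm), still, and held by the moving jaw with more than 2 N (x of offcut in the frame of clamp between -0.056 and -0.048 m and y of offcut in the frame of clamp between -0.012 and 0.012 m and z of offcut in the frame of clamp between 0.004 and 0.012 m and angle between offcut's own z axis and vertical below 0.12 rad and angle between the x axis of offcut and the y axis of clamp, either way round below 0.1 rad and contact force between fixed_jaw and offcut above 2 N and linear speed of offcut below 0.01 m/s); the robot touches nothing.
It fails at once if the fingers press on the clamp with more than 20 N (contact force between the fingers and clamp above 20 N).
It fails at once if the moving jaw is pushed directly by the fingers with more than 6 N (contact force between the fingers and jaw above 6 N).
It fails at once if the offcut is clamped with more than 25 N (contact force between fixed_jaw and offcut above 25 N).
It fails at once if a bystander is moved by more than 30 mm (distance of any of flat_piece, corner_piece, glue_jar, brush_cup, hammer, cork_block, tin from where it was at the start of the episode above 0.03 m).
It also fails if it takes over 72 s, if anything falls off the work surface, if the arm or the gripper's body presses on something with over 40 N, if the wrist force passes 120 N, or if a joint passes its speed limit or range.

## Working session

There is one attempt and no reset: what is moved stays moved. The work goes in short steps, Python scripts to look and compute and a tool call to move; the robot and the scene stay as the last step left them, time stands still between calls to the robot, and variables do not carry over. Pictures are saved under pics/ and viewed, at most 10 in all, crops included, and the job is handed in when it is done.

Besides the shell and the picture viewer there is one more tool, called after "Call:" as name(argument=value, ...) on one line, values as JSON. arm_command: Moves the arm, as the interface text tells. Its arguments: {"type":"object","properties":{"series":{"type":"array","items":{"type":"number"}}},"required":["series"]}

```bash
mkdir -p pics; ls; cat > h.py <<'E'
import numpy as np, cv2, sys
sys.path.insert(0,'.')
from cell import monitor, viewer, workorder
def grab(n,f=None):
    m=viewer.camera_model(n); p,d=viewer.get_image(n)
    if f: cv2.imwrite('pics/'+f,cv2.cvtColor(p,cv2.COLOR_RGB2BGR))
    return p,d,m
def pts(d,m):
    K,R,t=[np.array(m[k],float) for k in('mtx','R','t')]
    v,u=np.mgrid[:d.shape[0],:d.shape[1]]
    c=np.stack([(u-K[0,2])/K[0,0]*d,(v-K[1,2])/K[1,1]*d,d],-1)
    return (c-t.ravel())@R   # world
def st():
    s=monitor.read_state(); print({k:np.round(s[k],3).tolist() for k in('clock','eef_pos','tool_rot','force','width','gripper_force','qpos')}); return s
E
python3 - <<'E'
from h import *
s=st()
for n in('scene','top'):
    p,d,m=grab(n,n+'0.png'); np.savez('pics/'+n+'0.npz',p=p,d=d,**m)
    print(n,np.round(m['R'],2).tolist(),np.round(m['t']),m['mtx'][0][0])
E
```

```text
pics
{'clock': 0.0, 'eef_pos': [159.231, 629.543, 230.399], 'tool_rot': [-3.14, 0.0, 2.894], 'force': [0.35, 0.372, -0.578], 'width': 85.528, 'gripper_force': 0.0, 'qpos': [-1.389, 0.629, 0.038, 1.518, -0.027, 0.996, -0.02]}
scene [[0.48, 0.88, 0.02], [0.55, -0.28, -0.79], [-0.68, 0.39, -0.62]] [-275. -285. 1476.] 421.4043182256042
top [[-0.0, -1.0, 0.02], [-1.0, 0.0, -0.09], [0.09, -0.02, -1.0]] [ -29.  559. 1073.] 422.3745861556133
```

View pics/top0.png

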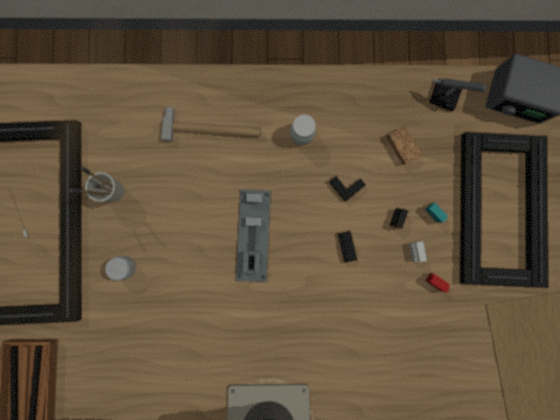

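View pics/scene0.png

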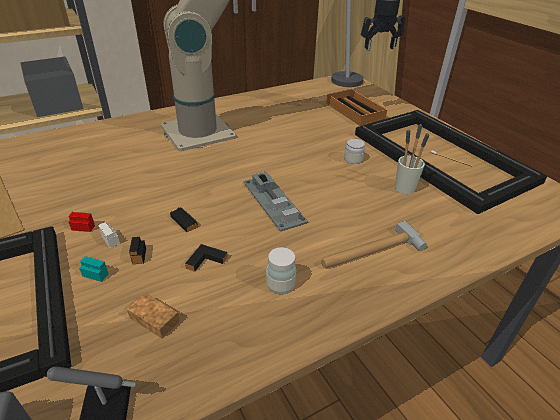

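The top view shows the clamp at about (254,235), with its wheel housing nearest the robot and its fixed jaw at (254,197). The dark offcut is at (399,218). The scene view shows the same offcut at (137,250).

```bash
cat > a.py <<'E'
from h import *
z=np.load('pics/top0.npz'); P=pts(z['d'],z); p=z['p'].astype(int); 
def rep(name,mask):
    q=P[mask]; r=cv2.minAreaRect(q[:,:2].astype(np.float32)); print(name,len(q),np.round(q.mean(0),1),[np.round(x,1) for x in r], np.round(np.percentile(q[:,2],[5,50,95]),1))
v,u=np.mgrid[:420,:560]
dark=p.max(2)<60
box=lambda a,b,c,e:(u>=a)&(u<b)&(v>=c)&(v<e)
rep('offcut',box(385,415,203,232)&(P[...,2]>10))
rep('off top',box(385,415,203,232)&(P[...,2]>34))
rep('off step',box(385,415,203,232)&(P[...,2]>20)&(P[...,2]<33))
rep('base',box(230,280,183,285)&(P[...,2]>4.5))
rep('fj',box(230,280,183,207)&(P[...,2]>22))
rep('mj',box(230,280,210,235)&(P[...,2]>22))
rep('hous',box(230,280,240,285)&(P[...,2]>22))
rep('table',box(290,330,200,300)); 
for n in [('flat',337,360,228,266),('corner',328,370,170,205),('white',408,430,238,266),('turq',425,450,200,225)]: rep(n[0],box(*n[1:])&(P[...,2]>8))
z2=np.load('pics/scene0.npz'); print(np.round(P[203:233:2,388:412:2,2]).astype(int))
E
python3 a.py
```

```text
offcut 265 [ 525.  -335.8   37.5] [array([ 485.1, -191.4]), array([ 54.2, 355.8]), np.float64(15.4)] [15.3 36.6 42.9]
off top 146 [ 524.3 -340.3   47.3] [array([ 485.7, -191. ]), array([ 47.5, 356. ]), np.float64(14.6)] [36.1 39.8 43.6]
off step 88 [ 526.1 -330.7   28.4] [array([ 526.1, -330.6]), array([22. , 54.9]), np.float64(88.2)] [23.  28.3 32.3]
base 2799 [481.9  39.3  23.7] [array([489.6,  35.9]), array([257.1, 129.3]), np.float64(1.8)] [ 5.4  9.4 39.2]
fj 132 [572.2  33.3  84.1] [array([524.7,  23. ]), array([134.6,  41.9]), np.float64(13.2)] [32.2 34.9 39.2]
mj 155 [510.8  37.3  63.7] [array([493.6,  26. ]), array([88.3, 41.7]), np.float64(27.2)] [22.7 29.5 33.6]
hous 405 [417.4  41.8  63.6] [array([430.,  36.]), array([ 59.3, 102.8]), np.float64(64.8)] [23.8 37.9 44.1]
table 4000 [ 443.6 -108.     5.4] [array([444.6, -86.6]), array([148.1, 261. ]), np.float64(89.4)] [-3.3  0.2  3.7]
flat 420 [ 452.6 -202.6   29.8] [array([ 439.7, -121.8]), array([ 81.1, 208.1]), np.float64(8.8)] [12.3 16.7 21.8]
corner 424 [ 603.4 -202.2   36. ] [array([ 553.1, -124.1]), array([ 69.9, 285.4
[... 155 characters left out ...]
turq 258 [ 538.1 -431.9   41.3] [array([ 516.6, -236.3]), array([ 53.7, 456.2]), np.float64(6.6)] [13.3 37.8 43.2]
[[-2 -2 -3  1 -3  0  3 -3  2  3 -1  1]
 [ 3 -3 -2  1  0  0  3  2  2  2 -2  1]
 [-2  4 -2  1  0 31  1 -4  0 -2  1  2]
 [ 0 -3 -3 -1 20 28 30 43 39 41  0 -2]
 [ 3 -4  0  5 26 30 33 39 40 41 39 -2]
 [ 2  0  0 17 29 31 44 41 38 40  1  3]
 [-3 -1 -2 18 29 32 41 36 37 39  1  1]
 [ 0  2 11 27 29 34 43 41 37  1 -1  1]
 [ 1  1 16 30 29 42 42 43 41 -2  1  3]
 [-2  3 18 28 29 44 41 43 40  2  0 -1]
 [ 3 11 29 26 37 44 41 38  1  1  2 -3]
 [ 3 13 27 28 39 43 39 39  1  4  3 -1]
 [ 0  5  3  4 19 32 40 42 -2 -3  1  0]
 [ 4  0  2  0  2  1 -1  3 -2 -2  2 -5]
 [ 0  0 -1  1  0  4  1 -3  0  0 -1 -1]]
```

```bash
cat >> h.py <<'E'
def mv(x,y,z,yaw=None,s=None,halfturn=True):
    """print the shift (cm) and turn (deg) in tool axes toward a world pose"""
    from scipy.spatial.transform import Rotation as Ro
    s=s or monitor.read_state(); R=Ro.from_euler('xyz',s['tool_rot'])
    d=R.inv().apply(np.array([x,y,z])-s['eef_pos'])/10
    a=0
    if yaw is not None:
        a=-np.degrees(yaw-s['tool_rot'][2])          # tool z is down
        a=(a+90)%180-90 if halfturn else (a+180)%360-180
    print('shift cm',np.round(d,2),'turn deg',round(a,1))
def rect(P,mask):
    q=P[mask]; r=cv2.minAreaRect(q[:,:2].astype(np.float32)); return len(q),np.round(r[0],1),np.round(r[1],1),round(r[2],1),np.round(np.median(q,0),1)
E
sed -i 's/rep(.table.*$//' a.py
python3 - <<'E'
from h import *
z=np.load('pics/top0.npz'); P=pts(z['d'],z); Z=P[...,2]; ok=z['d']>0
v,u=np.mgrid[:420,:560]
box=lambda a,b,c,e:ok&(u>=a)&(u<b)&(v>=c)&(v<e)
for n,b,lo,hi in [('off',(385,415,203,232),10,60),('top',(385,415,203,232),35.5,60),('step',(385,415,203,232),20,33),('base',(230,280,183,290),4.8,60),('fj',(230,280,183,207),25,60),('mj',(230,280,210,235),24,60),('hous',(230,280,240,290),30,60)]:
    print(n,*rect(P,box(*b)&(Z>lo)&(Z<hi)))
mv(500,300,240); mv(500,-200,240); mv(525,-336,240)
E
```

```text
off 264 [ 525.5 -338.9] [26.7 50.3] 68.7 [ 525.6 -336.5   36.5]
top 140 [ 524.3 -342.7] [18.6 49.7] 68.5 [ 523.7 -342.6   40. ]
step 88 [ 526.1 -330.6] [22.  54.9] 88.2 [ 525.6 -331.    28.3]
base 2734 [481.1  34.8] [271. 130.] 4.5 [481.3  39.4   9.4]
fj 126 [577.3  35.3] [38.9 18.7] 89.4 [578.3  36.4  34.8]
mj 130 [505.1  39.9] [38.9 43.5] 84.0 [516.9  39.2  29.8]
hous 356 [412.6  43.6] [45.7 55.8] 89.8 [412.8  43.3  38. ]
shift cm [-41.12 -23.6   -0.91] turn deg 0
shift cm [-53.38 -72.07  -0.83] turn deg 0
shift cm [-59.14 -84.64  -0.81] turn deg 0
```

Call:
arm_command(series=[100, -3.4, -2, -0.5, 0, 100, -6.8, -4, -1, 0, 100, -10.2, -6, -1, 0, 100, -13.6, -8, -1, 0, 100, -17, -10, -1, 0])

```text
clock: 0.52
eef_pos: [300.6, 489.8, 241.1]
tool_rot: [-3.141, -0.0, 2.894]
force: [0.5, -0.1, -0.9]
width: 85.8
gripper_force: 0.0
```

Call:
arm_command(series=[100, -3.4, -2, 0, 0, 100, -6.8, -4, 0, 0, 100, -10.2, -6, 0, 0, 100, -13.6, -8, 0, 0, 100, -17, -10, 0, 0])

```text
clock: 0.93
eef_pos: [440.8, 351.1, 241.1]
tool_rot: [-3.141, -0.0, 2.894]
force: [0.6, -0.2, 0.1]
width: 85.5
gripper_force: 0.0
```

Call:
arm_command(series=[100, -3.4, -2, 0, 0, 100, -6, -4.5, 0, 0, 100, -7.5, -8.2, 0, 0, 100, -8.5, -12.2, 0, 0, 100, -9.5, -16.2, 0, 0])

```text
clock: 1.35
eef_pos: [492.3, 170.5, 240.7]
tool_rot: [-3.141, -0.001, 2.894]
force: [0.6, -0.8, 0.6]
width: 85.5
gripper_force: 0.0
```

Call:
arm_command(series=[100, -1, -4, 0, 0, 100, -2, -8, 0, 0, 100, -3, -12, 0, 0, 100, -4, -16, 0, 0, 100, -5, -20, 0, 0])

```text
clock: 1.77
eef_pos: [491.1, -35.5, 241.2]
tool_rot: [-3.142, -0.0, 2.894]
force: [1.1, -0.3, -0.2]
width: 85.6
gripper_force: 0.0
```

```bash
python3 -c "
from h import *
st(); mv(525.5,-338.9,200,np.radians(68.7))"
```

```text
{'clock': 1.767, 'eef_pos': [491.117, -35.528, 241.18], 'tool_rot': [-3.142, -0.0, 2.894], 'force': [1.076, -0.323, -0.245], 'width': 85.622, 'gripper_force': 0.0, 'qpos': [-0.052, 0.393, 0.093, 1.936, -0.049, 0.815, 1.39]}
shift cm [-10.77 -28.57   4.12] turn deg -82.9
```

Call:
arm_command(series=[100, -1.4, -3.7, 0, 7, 100, -2.8, -7.4, 0, 14, 100, -4.2, -11.1, 0, 21, 100, -5.6, -14.8, 0, 28, 100, -7, -18.5, 0, 35])

```text
clock: 2.18
eef_pos: [513.8, -232.0, 241.1]
tool_rot: [-3.142, -0.0, 2.277]
force: [1.1, -0.1, 0.2]
width: 85.3
gripper_force: 0.0
```

Call:
arm_command(series=[100, -2.2, -1.5, 0, 7, 100, -4.5, -3, 0, 14, 100, -6.7, -4.6, 0, 21, 100, -8.9, -6.1, 0, 28, 100, -8.9, -6.1, 0, 35])

```text
clock: 2.6
eef_pos: [524.7, -344.3, 241.1]
tool_rot: [-3.14, 0.005, 1.66]
force: [-0.2, 0.0, 0.8]
width: 85.4
gripper_force: 0.0
```

Call:
arm_command(series=[100, 0, 0, 1, 7, 100, 0, 0, 2, 14, 100, 0, 0, 2, 21, 100, 0, 0, 2, 27.1, 100, 0, 0, 2, 27.1])

```text
clock: 3.02
eef_pos: [525.9, -337.0, 220.4]
tool_rot: [-3.14, 0.0, 1.197]
force: [0.5, 0.4, -0.2]
width: 85.2
gripper_force: 0.0
```

```bash
cat > w.py <<'E'
from h import *
import sys
s=st(); p,d,m=grab('wrist',sys.argv[1]+'.png'); np.savez('pics/'+sys.argv[1]+'.npz',p=p,d=d,**m)
P=pts(d,m); x,y,r,lo,hi=map(float,sys.argv[2:7])
k=(d>0)&(abs(P[...,0]-x)<r)&(abs(P[...,1]-y)<r)
for a,b in [(lo,hi)]+[tuple(map(float,q.split(','))) for q in sys.argv[7:]]:
    print(a,b,*rect(P,k&(P[...,2]>a)&(P[...,2]<b)))
E
python3 w.py w1 525 -339 45 10 60 36,60; python3 -c "
from h import *
mv(525.5,-338.9,200,np.radians(68.7))"
```

```text
{'clock': 3.017, 'eef_pos': [525.929, -336.983, 220.399], 'tool_rot': [-3.14, 0.0, 1.197], 'force': [0.502, 0.393, -0.153], 'width': 85.166, 'gripper_force': 0.0, 'qpos': [0.195, 0.663, 0.562, 1.613, -0.404, 0.985, 0.514]}
10.0 60.0 1376 [ 525.2 -340. ] [25.8 50.6] 68.6 [ 525.7 -338.5   39.3]
36.0 60.0 817 [ 523.7 -343.7] [17.7 50.6] 68.6 [ 523.6 -343.5   40.1]
shift cm [-0.19  0.02  2.07] turn deg 0.1
```

View pics/w1.png

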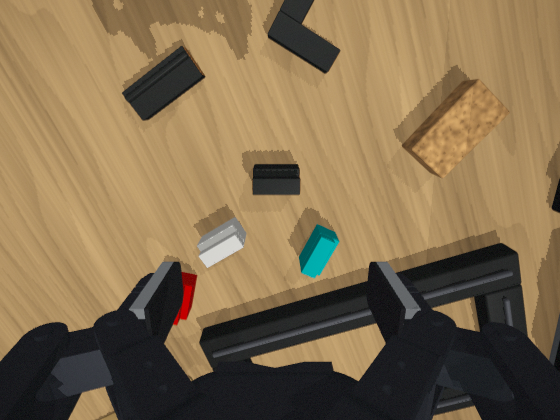

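The wrist view shows the offcut centred at (276,180) between the white and turquoise decoys. The gripper is already lined up with its length, so I'm descending.

Call:
arm_command(series=[100, -0.3, 0, 4, 0, 100, -0.3, 0, 8, 0, 100, -0.3, 0, 12, 0, 100, -0.3, 0, 15, 0, 100, -0.3, 0, 17, 0])

```text
clock: 3.48
eef_pos: [523.6, -338.6, 47.8]
tool_rot: [-3.137, -0.002, 1.203]
force: [1.0, -0.6, -0.3]
width: 85.1
gripper_force: 0.0
```

Call:
arm_command(series=[100, 0, 0, 2, 0, 100, 0, 0, 4, 0, 100, 0, 0, 4, 0, 0, 0, 0, 4, 0, 0, 0, 0, 4, 0])

```text
clock: 3.9
eef_pos: [525.6, -340.8, 12.3]
tool_rot: [3.14, 0.0, 1.2]
force: [1.4, -0.3, 0.0]
width: 63.6
gripper_force: 0.0
```

Call:
arm_command(series=[0, 0, 0, 0, 0, 0, 0, 0, 0, 0, 0, 0, 0, 0, 0, 0, 0, 0, 0, 0, 0, 0, 0, 0, 0])

```text
clock: 4.32
eef_pos: [526.3, -341.1, 13.2]
tool_rot: [3.138, 0.001, 1.2]
force: [0.5, 0.2, 7.2]
width: 48.5
gripper_force: 63.2
```

Call:
arm_command(series=[0, 0, 0, -2, 0, 0, 0, 0, -5, 0, 0, 0, 0, -8, 0, 0, 0, 0, -11, 0, 0, 0, 0, -14, 0])

```text
clock: 4.73
eef_pos: [524.9, -339.9, 153.1]
tool_rot: [3.141, -0.0, 1.199]
force: [0.8, -0.4, -1.2]
width: 48.9
gripper_force: 62.3
```

Call:
arm_command(series=[0, 3.6, -1.2, 0, 7, 0, 7.2, -2.4, 0, 14, 0, 10.8, -3.5, 0, 21, 0, 14.4, -4.7, 0, 28, 0, 18, -5.9, 0, 35])

```text
clock: 5.15
eef_pos: [535.5, -149.1, 151.9]
tool_rot: [3.142, -0.001, 0.582]
force: [0.7, 1.1, -0.4]
width: 48.9
gripper_force: 62.3
```

Call:
arm_command(series=[0, 2.3, -3, 0, 7, 0, 4.6, -6, 0, 14, 0, 6.9, -9.1, 0, 21, 0, 9.2, -12.1, 0, 28, 0, 11.4, -15.1, 0, 35])

```text
clock: 5.57
eef_pos: [546.6, 40.4, 151.8]
tool_rot: [-3.141, -0.001, -0.028]
force: [0.9, -0.6, -1.4]
width: 49.0
gripper_force: 62.3
```

Call:
arm_command(series=[0, 0, 0, -2, 1.5, 0, 0, 0, -4, 1.5, 0, 0, 0, -5, 1.5, 0, 0, 0, -5, 1.5, 0, 0, 0, -5, 1.5])

```text
clock: 5.98
eef_pos: [546.6, 37.7, 201.6]
tool_rot: [-3.141, -0.001, -0.049]
force: [-1.5, 1.0, -0.6]
width: 48.9
gripper_force: 62.4
```

```bash
python3 w.py w2 500 39 150 30 44; python3 -c "
from h import *
mv(548.4,36.8,200,np.radians(-2.9))"
```

```text
{'clock': 5.983, 'eef_pos': [546.624, 37.715, 201.591], 'tool_rot': [-3.141, -0.001, -0.049], 'force': [-1.545, 0.995, -0.571], 'width': 48.872, 'gripper_force': 62.429, 'qpos': [-0.707, 0.72, 0.987, 1.855, -0.728, 0.976, -1.015]}
30.0 44.0 1265 [485.1  38.7] [ 42.2 203.2] 87.0 [572.3  36.5  34.8]
shift cm [0.23 0.08 0.09] turn deg 0.1
```

View pics/w2.png

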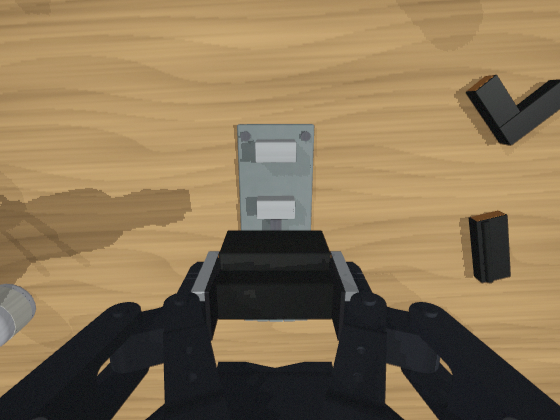

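The wrist view shows the fixed jaw at (275,152), the moving jaw at (275,209) and the offcut held squarely. Next I'll measure the jaws and the held offcut.

```bash
python3 - <<'E'
from h import *
z=np.load('pics/w2.npz'); P=pts(z['d'],z); Z=P[...,2]; v,u=np.mgrid[:420,:560]; ok=z['d']>0
b=lambda a,c,e,f:ok&(u>a)&(u<c)&(v>e)&(v<f)
print('fj',*rect(P,b(225,325,130,175)&(Z>31)&(Z<40)))
print('mj',*rect(P,b(225,325,185,228)&(Z>25)&(Z<42)))
print('base',*rect(P,b(225,325,110,228)&(Z>4)&(Z<42)))
k=b(215,335,225,330)&(Z>140)
print('off',*rect(P,k)); print('top',*rect(P,k&(Z>np.percentile(Z[k],95)-6))); print(np.percentile(Z[k],[2,50,95]))
q=P[ok&b(262,290,140,228)]
for r in range(136,228,2): print(r,np.round(np.median(P[r,262:290],0)).astype(int).tolist(),end=' ')
E
```

```text
fj 860 [576.7  35.1] [39.8 19.8] 87.2 [577.1  35.4  35.1]
mj 720 [516.6  37.8] [38.9 19.9] 87.4 [517.2  37.9  29.9]
base 7652 [544.6  36.7] [ 80.  114.1] 87.4 [549.1  36.4   8.4]
off 10332 [546.5  37.1] [55.5 27.4] 87.2 [551.2  36.9 222.7]
top 5118 [544.7  37.1] [50.1 24.1] 87.5 [544.3  37.  228.3]
[191.86278993 222.72195306 229.11636934]
136 [589, 34, 8] 138 [587, 34, 8] 140 [587, 35, 20] 142 [587, 35, 35] 144 [585, 34, 35] 146 [583, 35, 35] 148 [581, 35, 35] 150 [579, 35, 35] 152 [577, 35, 35] 154 [575, 35, 35] 156 [573, 35, 35] 158 [571, 35, 35] 160 [569, 35, 35] 162 [567, 35, 35] 164 [560, 36, 8] 166 [558, 36, 8] 168 [556, 36, 8] 170 [554, 36, 8] 172 [551, 36, 8] 174 [549, 35, 8] 176 [547, 36, 8] 178 [545, 36, 8] 180 [543, 37, 8] 182 [540, 37, 8] 184 [538, 37, 8] 186 [536, 37, 8] 188 [534, 37, 8] 190 [532, 37, 8] 192 [529, 37, 8] 194 [527, 37, 8] 196 [526, 37, 12] 198 [526, 37, 20] 200 [526, 37, 27] 202 [525, 37, 30] 204 [523, 38, 30] 206 [521, 38, 30] 208 [518, 38, 29] 210 [516, 38, 30] 212 [514, 38, 30] 214 [511, 38, 30] 216 [509, 38, 30] 218 [507, 38, 30] 220 [497, 38, 9] 222 [495, 39, 9] 224 [493, 39, 9] 226 [490, 39, 9]
```

Call:
arm_command(series=[0, 0.1, 0, 3.5, 0, 0, 0.1, 0, 7, 0, 0, 0.1, 0, 10.5, 0, 0, 0.1, 0, 13, 0, 0, 0.1, 0, 14, 0])

```text
clock: 6.45
eef_pos: [544.3, 37.7, 57.0]
tool_rot: [3.142, 0.007, -0.05]
force: [-0.7, 0.4, -1.5]
width: 49.1
gripper_force: 62.5
```

Call:
arm_command(series=[0, 0, 0, 1, 0, 0, 0, 0, 2, 0, 0, 0, 0, 3, 0, 0, 0, 0, 3.6, 0, 0, 0, 0, 3.7, 0])

```text
clock: 6.87
eef_pos: [547.5, 37.9, 23.8]
tool_rot: [-3.141, 0.0, -0.049]
force: [0.4, 0.2, -0.7]
width: 48.8
gripper_force: 62.5
```

Call:
arm_command(series=[0, 0, 0, 0, 0, 0, 0, 0, 0.1, 0, 0, 0, 0, 0.2, 0, 0, 0, 0, 0.3, 0, 0, 0, 0, 0.3, 0])

```text
clock: 7.28
eef_pos: [547.7, 37.9, 21.4]
tool_rot: [-3.141, -0.0, -0.049]
force: [-1.1, 0.6, -0.5]
width: 48.7
gripper_force: 62.5
```

Call:
arm_command(series=[0, 0, 0, 0.05, 0, 75, 0, 0, 0.05, 0, 75, 0, 0, 0.05, 0, 75, 0, 0, 0.05, 0, 75, 0, 0, 0.05, 0])

```text
clock: 7.7
eef_pos: [547.6, 37.8, 20.8]
tool_rot: [3.142, -0.0, -0.049]
force: [0.3, -0.4, -0.1]
width: 63.9
gripper_force: 0.0
```

Call:
arm_command(series=[75, 0, 0, 0, 0, 75, 0, 0, -2, 0, 75, 0, 0, -5, 0, 75, 0, 0, -8, 0, 75, 0, 0, -11, 0])

```text
clock: 8.12
eef_pos: [547.1, 37.6, 131.8]
tool_rot: [3.141, 0.001, -0.049]
force: [0.7, 0.1, 0.5]
width: 63.9
gripper_force: 0.0
```

Call:
arm_command(series=[0, -3, 0, 0, 0, 0, -6, 0, 0, 0, 0, -9, 0, 0, 0, 0, -11, 0, 0, 0, 0, -11, 0, 0, 0])

```text
clock: 8.53
eef_pos: [432.2, 43.9, 130.6]
tool_rot: [-3.139, 0.006, -0.05]
force: [-0.5, -1.0, -0.7]
width: 3.4
gripper_force: 0.0
```

```bash
python3 w.py w3 500 39 150 20 60; python3 - <<'E'
from h import *
z=np.load('pics/w3.npz'); P=pts(z['d'],z); Z=P[...,2]; X=P[...,0];ok=(z['d']>0)&(abs(P[...,1]-37)<40)
print('off',*rect(P,ok&(Z>28)&(Z<60)&(X>529)&(X<564)))
print('offtop',*rect(P,ok&(Z>43)&(Z<60)&(X>529)&(X<564)))
k=ok&(Z>36)&(Z<60)&(X<445)&(X>370); print('hous',*rect(P,k)) if k.any() else 0
E
```

```text
{'clock': 8.533, 'eef_pos': [432.243, 43.905, 130.629], 'tool_rot': [-3.139, 0.006, -0.05], 'force': [-0.548, -1.026, -0.68], 'width': 3.388, 'gripper_force': 0.0, 'qpos': [-0.727, 0.671, 0.866, 2.205, -0.875, 0.668, -0.846]}
20.0 60.0 10668 [477.5  40.7] [ 50.8 188.1] 87.5 [513.9  39.6  36.8]
off 3406 [547.2  37.7] [50.8 26.3] 87.4 [545.2  37.7  47.6]
offtop 2504 [543.1  37.9] [50.7 18.1] 87.4 [543.   37.9  48. ]
hous 2780 [411.9  42.8] [43.9 56.8] 87.3 [416.9  42.3  38.1]
```

View pics/w3.png

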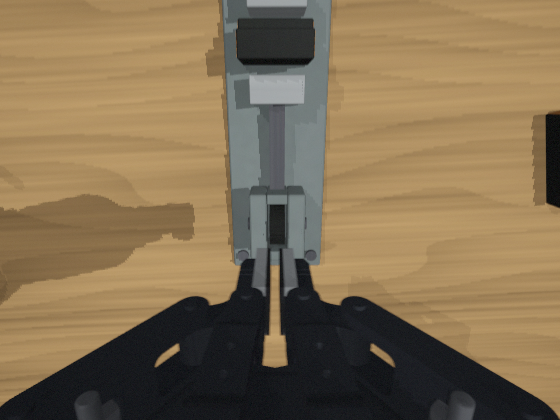

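Offcut stands in place, dark block at (275,42) between the jaws. The wheel slot is at (277,222). Now I'll estimate the rim height from depth and work out the move above it.

```bash
python3 - <<'E'
from h import *
z=np.load('pics/w3.npz'); P=pts(z['d'],z)
for r in range(200,250,4): print(r,np.round(np.median(P[r,272:282],0),1).tolist(), np.round(np.median(P[r,256:264],0),1)[2])
mv(404,43.4,62,-0.049)
E
```

```text
200 [436.0, 41.9, 38.1] 38.0
204 [432.6, 42.1, 37.6] 38.0
208 [427.6, 42.3, 32.7] 38.1
212 [425.3, 42.4, 35.4] 37.9
216 [423.1, 42.5, 38.9] 37.9
220 [420.6, 42.7, 40.9] 38.0
224 [417.9, 42.8, 42.7] 38.2
228 [415.3, 42.5, 44.2] 38.1
232 [412.0, 43.1, 44.3] 37.9
236 [408.6, 43.2, 44.2] 37.9
240 [404.4, 43.4, 42.6] 38.1
244 [398.9, 43.7, 38.1] 38.5
248 [391.8, 44.0, 30.8] 38.0
shift cm [-3.13  0.19  6.9 ] turn deg -0.0
```

Call:
arm_command(series=[0, -1.5, 0.1, 2, 0, 0, -3.1, 0.2, 4, 0, 0, -3.1, 0.2, 5.5, 0, 0, -3.1, 0.2, 6.9, 0, 0, -3.1, 0.2, 7.7, 0])

```text
clock: 9.0
eef_pos: [407.6, 42.7, 52.7]
tool_rot: [3.141, -0.001, -0.049]
force: [0.9, -0.2, 0.0]
width: -0.0
gripper_force: 0.0
```

Call:
arm_command(series=[0, 0, 0, 0, 0, 0, 0, 0, 0.1, 0, 0, 0, 0, 0.2, 0, 0, 0, 0, 0.3, 0, 0, 0, 0, 0.3, 0])

```text
clock: 9.42
eef_pos: [407.1, 42.7, 51.0]
tool_rot: [3.141, -0.001, -0.049]
force: [-0.1, -0.4, 0.7]
width: 0.1
gripper_force: 0.0
```

Call:
arm_command(series=[0, -0.2, 0, 0.1, 0, 0, -0.4, 0, 0.2, 0, 0, -0.4, 0, 0.3, 0, 0, -0.4, 0, 0.4, 0, 0, -0.4, 0, 0.4, 0])

```text
clock: 9.83
eef_pos: [402.6, 42.9, 46.7]
tool_rot: [-3.141, 0.0, -0.049]
force: [0.2, 0.0, 0.4]
width: 0.1
gripper_force: 0.0
```

Call:
arm_command(series=[0, 0, 0, 0.05, 0, 0, 0, 0, 0.1, 0, 0, 0, 0, 0.15, 0, 0, 0, 0, 0.15, 0, 0, 0, 0, 0.15, 0])

```text
clock: 10.25
eef_pos: [402.7, 42.9, 45.3]
tool_rot: [-3.142, 0.0, -0.049]
force: [0.8, -0.3, 0.0]
width: -0.3
gripper_force: 0.0
```

Call:
arm_command(series=[0, 0, 0, 0.03, 0, 0, 0, 0, 0.05, 0, 0, 0, 0, 0.07, 0, 0, 0, 0, 0.07, 0, 0, 0, 0, 0.07, 0])

```text
clock: 10.67
eef_pos: [402.6, 42.9, 44.6]
tool_rot: [-3.142, 0.0, -0.049]
force: [-0.2, -0.5, 0.4]
width: 0.3
gripper_force: 0.0
```

Call:
arm_command(series=[0, 0, 0, 0.02, 0, 0, 0, 0, 0.04, 0, 0, 0, 0, 0.05, 0, 0, 0, 0, 0.05, 0, 0, 0, 0, 0.05, 0])

```text
clock: 11.08
eef_pos: [402.7, 42.9, 44.1]
tool_rot: [-3.142, 0.0, -0.049]
force: [0.5, 0.3, 0.3]
width: -0.2
gripper_force: 0.0
```

Call:
arm_command(series=[0, 0, 0, 0.02, 0, 0, 0, 0, 0.04, 0, 0, 0, 0, 0.05, 0, 0, 0, 0, 0.05, 0, 0, 0, 0, 0.05, 0])

```text
clock: 11.5
eef_pos: [402.7, 42.9, 43.7]
tool_rot: [-3.141, -0.0, -0.049]
force: [0.3, 0.2, 2.6]
width: -0.4
gripper_force: 0.8
```

Call:
arm_command(series=[0, 0, 0, 0.01, 0, 0, 0, 0, 0.02, 0, 0, 0, 0, 0.03, 0, 0, 0, 0, 0.03, 0, 0, 0, 0, 0.03, 0])

```text
clock: 11.92
eef_pos: [402.7, 42.8, 43.5]
tool_rot: [-3.141, -0.0, -0.049]
force: [-0.6, 0.0, 4.6]
width: -0.1
gripper_force: 2.6
```

Call:
arm_command(series=[0, 0, 0, 0.02, 0, 0, 0, 0, 0.03, 0, 0, 0, 0, 0.04, 0, 0, 0, 0, 0.04, 0, 0, 0, 0, 0.04, 0])

```text
clock: 12.33
eef_pos: [402.7, 42.9, 43.3]
tool_rot: [-3.141, -0.0, -0.049]
force: [-0.4, -0.5, 8.8]
width: -0.0
gripper_force: 4.6
```

Call:
arm_command(series=[0, 0.15, 0, 0, 0, 0, 0.3, 0, 0, 0, 0, 0.45, 0, 0, 0, 0, 0.6, 0, 0, 0, 0, 0.6, 0, 0, 0])

```text
clock: 12.75
eef_pos: [408.6, 42.6, 43.6]
tool_rot: [-3.141, -0.001, -0.049]
force: [-2.1, 0.6, 15.1]
width: -0.3
gripper_force: 7.6
```

Call:
arm_command(series=[0, 0, 0, -0.06, 0, 0, 0.15, 0, -0.06, 0, 0, 0.3, 0, -0.06, 0, 0, 0.45, 0, -0.06, 0, 0, 0.45, 0, -0.06, 0])

```text
clock: 13.17
eef_pos: [413.0, 42.4, 43.8]
tool_rot: [-3.141, 0.0, -0.049]
force: [-2.1, 0.6, 9.5]
width: 0.5
gripper_force: 4.7
```

Call:
arm_command(series=[0, 0.15, 0, 0, 0, 0, 0.3, 0, 0, 0, 0, 0.45, 0, 0, 0, 0, 0.6, 0, 0, 0, 0, 0.6, 0, 0, 0])

```text
clock: 13.58
eef_pos: [419.0, 42.1, 43.8]
tool_rot: [-3.141, 0.0, -0.049]
force: [-1.0, -0.4, 10.1]
width: 0.0
gripper_force: 4.7
```

Call:
arm_command(series=[0, 0.15, 0, 0.0, 0, 0, 0.3, 0, 0, 0, 0, 0.4, 0, 0, 0, 0, 0.4, 0, 0, 0, 0, 0.4, 0, -1, 0])

```text
clock: 14.0
eef_pos: [422.5, 41.8, 52.7]
tool_rot: [3.141, 0.002, -0.049]
force: [-0.6, 0.3, -0.3]
width: -0.1
gripper_force: 0.0
```

Call:
arm_command(series=[0, 0, 0, 0, 0, 0, -0.6, 0, 0, 0, 0, -1.2, 0, 0, 0, 0, -1.7, 0, 0.2, 0, 0, -1.7, 0, 0.4, 0])

```text
clock: 14.42
eef_pos: [403.9, 42.9, 49.2]
tool_rot: [-3.141, 0.003, -0.049]
force: [-0.4, -0.2, -0.5]
width: -0.0
gripper_force: 0.0
```

```bash
cat > j.py <<'E'
from h import *
s=st(); p,d,m=grab('top'); P=pts(d,m); Z=P[...,2]; v,u=np.mgrid[:420,:560]
k=(d>0)&(abs(P[...,1]-37)<30)&(P[...,0]>490)&(P[...,0]<560)&(Z>22)&(Z<70)
print('jaw',*rect(P,k&(Z<33)&(p.mean(2)>80)&(P[...,0]<545))); print('off',*rect(P,k&(Z>43)))
E
python3 j.py
```

```text
{'clock': 14.417, 'eef_pos': [403.927, 42.908, 49.16], 'tool_rot': [-3.141, 0.003, -0.049], 'force': [-0.394, -0.186, -0.474], 'width': -0.042, 'gripper_force': 0.0, 'qpos': [-0.439, 0.708, 0.394, 2.323, -1.04, 0.294, -0.732]}
jaw 116 [522.3  37.8] [38.6 20.7] 89.9 [522.2  39.1  30.4]
off 137 [544.2  38.5] [50.6 17.9] 87.0 [544.   38.4  48.1]
```

Call:
arm_command(series=[0, 0.2, 0, 0.2, 0, 0, 0.2, 0, 0.35, 0, 0, 0.2, 0, 0.45, 0, 0, 0.2, 0, 0.53, 0, 0, 0.2, 0, 0.57, 0])

```text
clock: 14.88
eef_pos: [408.3, 42.5, 43.8]
tool_rot: [-3.142, -0.0, -0.049]
force: [-1.3, 0.8, 7.0]
width: -0.2
gripper_force: 3.6
```

Call:
arm_command(series=[0, 0, 0, 0.02, 0, 0, 0, 0, 0.03, 0, 0, 0.15, 0, 0.03, 0, 0, 0.3, 0, 0.03, 0, 0, 0.3, 0, 0.03, 0])

```text
clock: 15.3
eef_pos: [410.8, 42.4, 43.8]
tool_rot: [-3.141, 0.0, -0.049]
force: [-2.0, -0.1, 6.5]
width: 0.1
gripper_force: 3.5
```

Call:
arm_command(series=[0, 0.15, 0, 0.02, 0, 0, 0.3, 0, 0.02, 0, 0, 0.45, 0, 0.02, 0, 0, 0.6, 0, 0.02, 0, 0, 0.7, 0, 0.02, 0])

```text
clock: 15.72
eef_pos: [417.6, 42.1, 43.8]
tool_rot: [-3.141, 0.001, -0.049]
force: [-2.8, -0.9, 9.4]
width: 0.1
gripper_force: 4.8
```

Call:
arm_command(series=[0, 0.15, 0, 0, 0, 0, 0.3, 0, 0, 0, 0, 0.45, 0, 0, 0, 0, 0.5, 0, 0, 0, 0, 0.5, 0, 0, 0])

```text
clock: 16.13
eef_pos: [422.9, 41.9, 43.6]
tool_rot: [-3.141, 0.0, -0.049]
force: [-1.2, 0.1, 5.8]
width: 0.4
gripper_force: 2.8
```

Call:
arm_command(series=[0, 0, 0, -0.5, 0, 0, -0.5, 0, -0.8, 0, 0, -1.1, 0, -0.8, 0, 0, -1.6, 0, -0.6, 0, 0, -1.6, 0, -0.4, 0])

```text
clock: 16.55
eef_pos: [405.3, 43.0, 47.3]
tool_rot: [-3.141, 0.002, -0.049]
force: [-0.3, -0.7, -0.4]
width: -0.0
gripper_force: 0.0
```

Call:
arm_command(series=[0, 0, 0, 0.15, 0, 0, 0, 0, 0.25, 0, 0, 0, 0, 0.33, 0, 0, 0, 0, 0.37, 0, 0, 0, 0, 0.4, 0])

```text
clock: 16.97
eef_pos: [407.3, 42.6, 43.6]
tool_rot: [-3.141, -0.0, -0.049]
force: [-1.2, -0.0, 14.9]
width: 0.2
gripper_force: 7.0
```

```bash
python3 j.py
```

```text
{'clock': 16.967, 'eef_pos': [407.311, 42.585, 43.648], 'tool_rot': [-3.141, -0.0, -0.049], 'force': [-1.208, -0.012, 14.862], 'width': 0.18, 'gripper_force': 6.973, 'qpos': [-0.416, 0.716, 0.362, 2.319, -1.046, 0.272, -0.729]}
jaw 107 [526.1  37.9] [38.7 17.9] 90.0 [527.3  39.   29.6]
off 138 [547.2  38.3] [50.5 18.1] 87.4 [546.6  38.5  48.3]
```

Call:
arm_command(series=[0, 0, 0, -0.06, 0, 0, 0.15, 0, -0.06, 0, 0, 0.3, 0, -0.06, 0, 0, 0.45, 0, -0.06, 0, 0, 0.5, 0, -0.06, 0])

```text
clock: 17.43
eef_pos: [411.9, 42.4, 43.8]
tool_rot: [-3.141, 0.001, -0.049]
force: [-2.1, -0.5, 5.7]
width: 0.3
gripper_force: 2.6
```

Call:
arm_command(series=[0, 0.1, 0, 0, 0, 0, 0.2, 0, 0, 0, 0, 0.3, 0, 0, 0, 0, 0.3, 0, 0, 0, 0, 0.3, 0, 0, 0])

```text
clock: 17.85
eef_pos: [414.9, 42.3, 43.9]
tool_rot: [-3.142, 0.001, -0.049]
force: [-1.2, 1.1, 4.6]
width: -0.1
gripper_force: 2.4
```

Call:
arm_command(series=[0, 0, 0, 0.03, 0, 0, 0.1, 0, 0.03, 0, 0, 0.2, 0, 0.03, 0, 0, 0.3, 0, 0.03, 0, 0, 0.3, 0, 0.03, 0])

```text
clock: 18.27
eef_pos: [418.2, 42.1, 43.8]
tool_rot: [-3.141, -0.0, -0.049]
force: [-2.0, 0.3, 8.4]
width: 0.0
gripper_force: 4.1
```

```bash
python3 j.py
```

```text
{'clock': 18.267, 'eef_pos': [418.198, 42.11, 43.795], 'tool_rot': [-3.141, -0.0, -0.049], 'force': [-1.967, 0.279, 8.403], 'width': 0.029, 'gripper_force': 4.066, 'qpos': [-0.433, 0.727, 0.396, 2.291, -1.02, 0.306, -0.751]}
jaw 108 [530.2  37.9] [38.8 20.5] 90.0 [529.9  39.1  29.8]
off 141 [549.8  38.2] [50.5 18.3] 85.6 [549.1  38.3  48.2]
```

Call:
arm_command(series=[0, 0.07, 0, 0, 0, 0, 0.14, 0, 0, 0, 0, 0.2, 0, 0, 0, 0, 0.2, 0, 0, 0, 0, 0.2, 0, 0, 0])

```text
clock: 18.73
eef_pos: [420.1, 42.0, 43.8]
tool_rot: [-3.141, 0.0, -0.049]
force: [-2.0, -0.7, 7.7]
width: -0.2
gripper_force: 3.9
```

Call:
arm_command(series=[0, 0, 0, -0.5, 0, 0, -0.5, 0, -0.8, 0, 0, -1, 0, -0.7, 0, 0, -1.1, 0, -0.5, 0, 0, -1.1, 0, -0.3, 0])

```text
clock: 19.15
eef_pos: [408.4, 42.7, 46.4]
tool_rot: [-3.141, 0.001, -0.049]
force: [-0.6, -0.2, -0.5]
width: -0.1
gripper_force: 0.0
```

Call:
arm_command(series=[0, 0, 0, 0.1, 0, 0, 0, 0, 0.2, 0, 0, 0, 0, 0.25, 0, 0, 0, 0, 0.28, 0, 0, 0, 0, 0.28, 0])

```text
clock: 19.57
eef_pos: [409.3, 42.5, 43.9]
tool_rot: [-3.141, -0.0, -0.049]
force: [0.0, -0.8, 3.7]
width: 0.2
gripper_force: 1.7
```

Call:
arm_command(series=[0, 0.07, 0, 0, 0, 0, 0.14, 0, 0, 0, 0, 0.2, 0, 0, 0, 0, 0.2, 0, 0, 0, 0, 0.2, 0, 0, 0])

```text
clock: 19.98
eef_pos: [410.2, 42.5, 43.8]
tool_rot: [-3.141, 0.002, -0.049]
force: [-2.9, 0.4, 5.5]
width: -0.2
gripper_force: 3.0
```

Call:
arm_command(series=[0, 0, 0, 0.02, 0, 0, 0, 0, 0.03, 0, 0, 0.03, 0, 0.03, 0, 0, 0.06, 0, 0.03, 0, 0, 0.06, 0, 0.03, 0])

```text
clock: 20.4
eef_pos: [410.3, 42.5, 43.8]
tool_rot: [-3.141, 0.002, -0.049]
force: [-4.1, -0.4, 10.8]
width: -0.1
gripper_force: 5.3
```

```bash
python3 j.py
```

```text
{'clock': 20.4, 'eef_pos': [410.259, 42.469, 43.755], 'tool_rot': [-3.141, 0.002, -0.049], 'force': [-4.088, -0.43, 10.751], 'width': -0.103, 'gripper_force': 5.262, 'qpos': [-0.423, 0.72, 0.375, 2.309, -1.032, 0.287, -0.742]}
jaw 111 [531.1  38. ] [18.2 39. ] 0.0 [530.   36.6  29.6]
off 141 [550.6  37.1] [48.3 18.2] 89.1 [551.5  38.2  47.9]
```

Call:
arm_command(series=[0, 0.02, 0, 0, 0, 0, 0.04, 0, 0, 0, 0, 0.04, 0, 0, 0, 0, 0.04, 0, 0, 0, 0, 0.04, 0, 0, 0])

```text
clock: 20.87
eef_pos: [410.3, 42.5, 43.7]
tool_rot: [-3.141, 0.003, -0.049]
force: [-3.9, -1.1, 11.0]
width: -0.6
gripper_force: 5.5
```

Call:
arm_command(series=[0, 0, 0, -0.1, 0, 0, 0, 0, -0.5, 0, 0, 0, 0, -2, 0, 0, 0, 0, -5, 0, 0, 0, 0, -8, 0])

```text
clock: 21.28
eef_pos: [411.6, 42.0, 124.2]
tool_rot: [3.14, 0.002, -0.05]
force: [0.9, -0.2, -0.4]
width: -0.3
gripper_force: 0.0
```

```bash
python3 w.py w9 500 39 150 43 60; python3 j.py; python3 - <<'E'
from h import *
z=np.load('pics/w9.npz'); P=pts(z['d'],z); Z=P[...,2]; X=P[...,0];ok=(z['d']>0)&(abs(P[...,1]-37)<40)
print('off',*rect(P,ok&(Z>43)&(Z<60)&(X>529)&(X<566)))
print('jaw',*rect(P,ok&(Z>24)&(Z<33)&(X>505)&(X<543)))
E
```

```text
{'clock': 21.283, 'eef_pos': [411.633, 41.965, 124.176], 'tool_rot': [3.14, 0.002, -0.05], 'force': [0.897, -0.179, -0.351], 'width': -0.259, 'gripper_force': 0.0, 'qpos': [-0.635, 0.599, 0.686, 2.262, -0.78, 0.531, -0.954]}
43.0 60.0 1226 [475.8  41.1] [ 50.4 141.1] 87.4 [542.3  40.5  47.6]
{'clock': 21.333, 'eef_pos': [414.344, 41.708, 128.298], 'tool_rot': [-3.142, -0.005, -0.05], 'force': [0.898, 0.417, 2.513], 'width': -0.026, 'gripper_force': 0.0, 'qpos': [-0.641, 0.592, 0.695, 2.259, -0.775, 0.535, -0.958]}
jaw 101 [531.3  37.8] [38.9 18.4] 89.4 [529.9  36.6  30.2]
off 142 [550.5  37.2] [48.3 18.1] 89.2 [551.5  37.1  48.1]
off 1023 [543.3  38.1] [50.4  5.9] 87.3 [542.9  38.3  47.9]
jaw 2163 [525.8  38. ] [49.6 31.8] 88.6 [531.2  37.5  30. ]
```

View pics/w9.png

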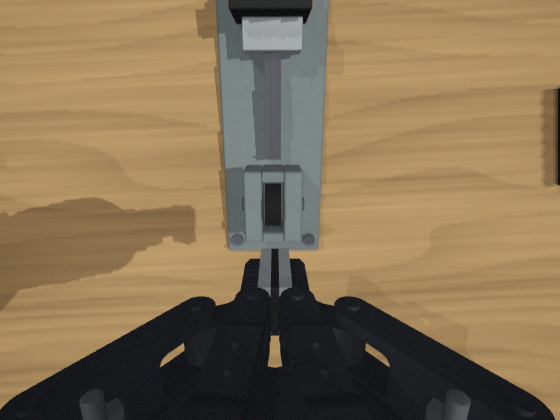

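The wrist view shows the moving jaw at (272,33) flush against the offcut. The top camera puts the offcut against the fixed jaw face, and the wheel stalled at about 4 N drag, which is about 7 N of clamping. I'm handing in.

Call:
arm_command(series=[0, 0, 0, 0, 0, 0, 0, 0, 0, 0, 0, 0, 0, 0, 0, 0, 0, 0, 0, 0, 0, 0, 0, 0, 0])

```text
clock: 21.8
eef_pos: [411.7, 42.2, 122.9]
tool_rot: [3.141, 0.001, -0.049]
force: [0.0, 0.3, 0.5]
width: 0.1
gripper_force: 0.0
```

```bash
python3 -c "
from h import *
print(workorder.finish_job())"
```

```text
the job is handed in; nothing more can be done
None
```

The offcut stands upright in the clamp, centred and held against the fixed jaw at an estimated 6–7 N (worked out from wheel drag, not measured directly); the job was handed in at about 22 s, and no verdict came back.

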